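# Eject the slicer inserts and lay them in the washing tray

### The job

Get the vegetable slicer's inserts ready for washing: push each filled tunnel's spring ejector slide on the dock until its insert comes out at the mouth, then lay every insert flat in the tray compartment whose floor has the colour of its fin, with the fin end toward the tray's robot-side end. Leave all ejector slides sprung back home and the other things on the worktop where they are.

Things in the scene. Friction and masses are not known exactly. Their poses are not given: they have to be found in the camera images.
- dock: fixed dock; origin on the worktop under its housing (x -59 to +59, y -95 to +95 mm, clear cover top z 46). 4 tunnels along x at y +69, +23, -23, -69 mm, inside 40 wide, 36 high, floor z 6, mouths at x -59; floor goes on as bare ledge to x -135. Seated inserts lie wholly inside, 10 mm behind the mouth, fin end to the mouth; they come out along -x. 12 mm slots in the cover are too narrow for fingers
- eject_1 (a joint): ejector slide of the tunnel at dock y +69 mm: 0 at rest at the back, grows toward the mouth (dock -x), stop at 0.070 m. A spring takes it back when let go: 2 N to start, 7 to 8 N at the stop. Pushed to the stop it leaves the insert about 60 mm out on the ledge, its whole fin out, the last 32 mm of plate still in the tunnel (draw it out along dock -x before lifting)
- eject_1_push (a point): middle of the back (+x) face of the black thumb tab of eject_1; moves with it: push this face toward dock -x. Tab 12 mm long (x), 26 wide (y), 20 high: z 49 to 69 mm, 3 mm above the cover; neighbouring tabs 46 mm apart; nothing stands behind it on the cover
- eject_2 (a joint): ejector slide of the tunnel at dock y +23 mm: 0 at rest at the back, grows toward the mouth (dock -x), stop at 0.070 m. A spring takes it back when let go: 2 N to start, 7 to 8 N at the stop. Pushed to the stop it leaves the insert about 60 mm out on the ledge, its whole fin out, the last 32 mm of plate still in the tunnel (draw it out along dock -x before lifting)
- eject_2_push (a point): middle of the back (+x) face of the black thumb tab of eject_2; moves with it: push this face toward dock -x. Tab 12 mm long (x), 26 wide (y), 20 high: z 49 to 69 mm, 3 mm above the cover; neighbouring tabs 46 mm apart; nothing stands behind it on the cover
- eject_3 (a joint): ejector slide of the tunnel at dock y -23 mm: 0 at rest at the back, grows toward the mouth (dock -x), stop at 0.070 m. A spring takes it back when let go: 2 N to start, 7 to 8 N at the stop. Pushed to the stop it leaves the insert about 60 mm out on the ledge, its whole fin out, the last 32 mm of plate still in the tunnel (draw it out along dock -x before lifting)
- eject_3_push (a point): middle of the back (+x) face of the black thumb tab of eject_3; moves with it: push this face toward dock -x. Tab 12 mm long (x), 26 wide (y), 20 high: z 49 to 69 mm, 3 mm above the cover; neighbouring tabs 46 mm apart; nothing stands behind it on the cover
- eject_4 (a joint): ejector slide of the tunnel at dock y -69 mm: 0 at rest at the back, grows toward the mouth (dock -x), stop at 0.070 m. A spring takes it back when let go: 2 N to start, 7 to 8 N at the stop. Pushed to the stop it leaves the insert about 60 mm out on the ledge, its whole fin out, the last 32 mm of plate still in the tunnel (draw it out along dock -x before lifting)
- eject_4_push (a point): middle of the back (+x) face of the black thumb tab of eject_4; moves with it: push this face toward dock -x. Tab 12 mm long (x), 26 wide (y), 20 high: z 49 to 69 mm, 3 mm above the cover; neighbouring tabs 46 mm apart; nothing stands behind it on the cover
- insert_red: loose slicing insert, about 90 g: white plate 92 (x) x 36 (y) x 6 mm with an upright red fin on top, to grip. Origin under the plate's centre, z up. Fin: x -42 to -2 mm, 10 mm thick (y), top at z 29 mm; so the -x end is the fin end. May be absent. Starts in any one of the four tunnels, its axes along the dock's
- place_red (a point): centre of the floor of the red-floored compartment (near left one of the tray), axes along the tray's; inside 104 (x) x 44 (y) mm, 4 mm walls that rise 7 mm above this floor. An insert lies flat here with its origin on this point and its fin end toward the tray's -x
- insert_yellow: loose slicing insert, about 90 g: white plate 92 (x) x 36 (y) x 6 mm with an upright yellow fin on top, to grip. Origin under the plate's centre, z up. Fin: x -42 to -2 mm, 10 mm thick (y), top at z 29 mm; so the -x end is the fin end. May be absent. Starts in any one of the four tunnels, its axes along the dock's
- place_yellow (a point): centre of the floor of the yellow-floored compartment (near right one of the tray), axes along the tray's; inside 104 (x) x 44 (y) mm, 4 mm walls that rise 7 mm above this floor. An insert lies flat here with its origin on this point and its fin end toward the tray's -x
- insert_green: loose slicing insert, about 90 g: white plate 92 (x) x 36 (y) x 6 mm with an upright green fin on top, to grip. Origin under the plate's centre, z up. Fin: x -42 to -2 mm, 10 mm thick (y), top at z 29 mm; so the -x end is the fin end. May be absent. Starts in any one of the four tunnels, its axes along the dock's
- place_green (a point): centre of the floor of the green-floored compartment (far left one of the tray), axes along the tray's; inside 104 (x) x 44 (y) mm, 4 mm walls that rise 7 mm above this floor. An insert lies flat here with its origin on this point and its fin end toward the tray's -x
- insert_blue: loose slicing insert, about 90 g: white plate 92 (x) x 36 (y) x 6 mm with an upright blue fin on top, to grip. Origin under the plate's centre, z up. Fin: x -42 to -2 mm, 10 mm thick (y), top at z 29 mm; so the -x end is the fin end. May be absent. Starts in any one of the four tunnels, its axes along the dock's
- place_blue (a point): centre of the floor of the blue-floored compartment (far right one of the tray), axes along the tray's; inside 104 (x) x 44 (y) mm, 4 mm walls that rise 7 mm above this floor. An insert lies flat here with its origin on this point and its fin end toward the tray's -x
- tray: fixed white washing tray, 220 (x) x 100 (y) x 12 mm, four open compartments in two rows of two with coloured floors, origin under its centre on the worktop, z up; the -x end faces the robot
- canister_tall: bystander, not to be moved: white steel canister, 69 mm wide, 76 mm high; origin under its centre
- canister_small: bystander, not to be moved: white steel canister, 57 mm wide, 54 mm high; origin under its centre
- tumbler: bystander, not to be moved: clear tumbler, 81 mm wide, 91 mm high; origin under its centre
- garlic: bystander, not to be moved: garlic bulb, 53 mm; origin under its centre
- fish_tin: bystander, not to be moved: flat fish tin, 63 x 105 x 24 mm; origin under its centre
- lemon: bystander, not to be moved: lemon, 83 x 58 mm; origin under its centre

How it is judged:
On the way:
1. an ejector slide has been pushed nearly to its stop (60 mm or more) (value of joint any of eject_1, eject_2, eject_3, eject_4 above 0.06 m), for 0.02 s.
At the end, for the whole second after the job is handed in: Every insert present lies flat (tilt under 0.07 rad, underside within 4 mm of the floor) in the compartment of its own colour, its centre within 9 mm along and 7 mm across of the compartment's centre, lengthways, fin end toward the tray's -x, at rest; all ejector slides are back within 8 mm of home (x of insert_red in the frame of place_red between -0.009 and 0.009 m and y of insert_red in the frame of place_red between -0.007 and 0.007 m and z of insert_red in the frame of place_red below 0.004 m and angle between each of insert_red, insert_yellow, insert_green, insert_blue's own z axis and vertical below 0.07 rad and angle between the x axis of insert_red and the x axis of place_red, either way round below 0.25 rad and x of tray in the frame of insert_red above 0.03 m and linear speed of each of insert_red, insert_yellow, insert_green, insert_blue below 0.02 m/s and x of insert_yellow in the frame of place_yellow between -0.009 and 0.009 m and y of insert_yellow in the frame of place_yellow between -0.007 and 0.007 m and z of insert_yellow in the frame of place_yellow below 0.004 m and angle between the x axis of insert_yellow and the x axis of place_yellow, either way round below 0.25 rad and x of tray in the frame of insert_yellow above 0.03 m and x of insert_green in the frame of place_green between -0.009 and 0.009 m and y of insert_green in the frame of place_green between -0.007 and 0.007 m and z of insert_green in the frame of place_green below 0.004 m and angle between the x axis of insert_green and the x axis of place_green, either way round below 0.25 rad and x of tray in the frame of insert_green below -0.03 m and x of insert_blue in the frame of place_blue between -0.009 and 0.009 m and y of insert_blue in the frame of place_blue between -0.007 and 0.007 m and z of insert_blue in the frame of place_blue below 0.004 m and angle between the x axis of insert_blue and the x axis of place_blue, either way round below 0.25 rad and x of tray in the frame of insert_blue below -0.03 m and value of joint each of eject_1, eject_2, eject_3, eject_4 below 0.008 m); the robot touches nothing.
It fails at once if a bystander on the worktop is moved by more than 30 mm (distance of any of canister_tall, canister_small, tumbler, garlic, fish_tin, lemon from where it was at the start of the episode above 0.03 m).
Of insert_red, insert_yellow, insert_green, insert_blue only 3 to 4 are there at a start; the rules pass over those that are not, and their reading is None.
At some moment in a run one of insert_red, insert_yellow, insert_green, insert_blue may be knocked a few centimetres aside while the robot is not near it.
Once in a run the grip may slacken for a moment while it holds something.
It also fails if it takes over 210 s, if anything falls off the work surface, if the arm or the gripper's body presses on something with over 40 N, if the wrist force passes 120 N, or if a joint passes its speed limit or range.

### The arm

A 6-joint arm with a two-finger parallel gripper is mounted at the origin on a cart in front of the work surface, level with it; the furniture and walls round the work are solid. World frame = base frame: x ahead of the robot, y to its left, z up, the work surface at z = 0. Lengths are in m, angles in rad, forces in N, time in s.
With the tool pointing down it reaches from about 0.35 to 0.975 m from the base axis. Payload 4.9 kg.
Tool frame: the origin (TCP) lies midway between the tips of the shut fingers; the grasp point (between the pads) lies 19 mm behind it; z points along the fingers, y is the line along which they close (so a half turn about z gives the same grasp; the last joint's range is limited). The gripper opens to 85 mm and grips with 20 to 120 N. Pads are 22 mm wide; open, the fingers measure 114 mm over their backs; the gripper's body (76 mm by 85 mm) begins 54 mm behind the grasp point. The pads swing forward as they close: fully open they stand 13 mm farther back than shut.
Start: joints at [1.036, 0.053, 1.613, -0, 1.476, -0.119], TCP at [0.252, 0.572, 0.231] pointing down, gripper open.
Joint ranges: [-3.01, 3.01], [-1.01, 2.22], [0.06, 2.58], [-1.02, 4.17], [0.09, 2.62], [-3.14, 3.14]. Speed limits (rad/s): [2.57, 2.57, 3.14, 3.14, 3.14, 3.14].

### API

Orientations are given as a rotation vector (axis times angle).
In Python, from station import ctrl, optics, job gives the robot as it stands.
- The arm moves only by the shell command python3 -m jog 'ROWS' [OPENING] [FORCE]. ROWS is JSON, a list of rows, each a list of 2 entries, a list of its own where there are three numbers: the shift along the tool's x, y, z in m, then the turn, a rotation vector about the tool's x, y, z in rad. A call has 1 to 5 rows; each row is the pose to reach, as a shift and turn from the pose commanded when the call began, along the tool's axes at that moment; what a row does not reach only later rows make up. A row lasts 1/10 s, in which the tool goes at most 50 mm and 8.59 degrees, less where a joint would pass 70% of its speed; a pose out of reach is approached as far as the arm can. A call with a gripper value outside its range is refused whole. OPENING is the opening, from 0 (shut) to 1 (fully open), set as the call begins (- or left out, the last holds). The fingers move at their own pace and stop on an object; FORCE is the grip in N (left out, the last holds). Time passes only in rows, so rows that repeat a pose let the fingers close. It gives the time, the measured TCP pose, the force, the opening and the grip force at its end, in the units of the state.
- ctrl.get_obs(): the state, without advancing time (a new reading comes with each control period).
- optics.get_image(name): name is "side" or "top" or "wrist"; returns a dict with "image" (400x640x3 uint8, blue, green, red), "fx", "fy", "cx", "cy" (pixels), "rvec" (rotation vector, rad) and "tvec" (3), from world to camera coordinates, as OpenCV has them; the wrist camera has in their place "mount" (4x4, takes a point from camera to tool coordinates, whose origin is the TCP and whose axes are the flange's). Camera axes: x right, y down, z forward; pixel columns grow to the right and rows downward; lengths in m; the calibration is good to about 2 mm. A picture is of the moment at which its call begins: read the wrist's pose just before it. There is no depth.
- job.finish_job(): hands the job in; it is judged then, once.
The state is a dict: "t": time; "q": joint angles; "dq": joint speeds; "effort": joint torques, N m; "tool_pos": TCP position; "tool_rot": TCP orientation; "contact_force": force on the tool from outside, world axes, zero at the start; "wrist_torque": the same for the moment, N m; "opening": finger opening in m; "grip_force": force on a finger pad.
Only numpy, scipy, OpenCV 4.12 (cv2) and the standard library are available. Lean on these libraries where they do the work, as an engineer would, in place of code of your own. Each camera call takes 0.05 s, during which the arm holds its last target. There are 200 camera calls.

## Working session

There is one attempt and no reset: what is moved stays moved. The work goes in short steps, Python scripts to look and compute and a shell command to move; the robot and the scene stay as the last step left them, time stands still between calls to the robot, and variables do not carry over. Pictures are saved under pics/ and viewed, at most 14 in all, crops included, and the job is handed in when it is done.

```bash
ls; mkdir -p pics; cat > h.py <<'E'
import numpy as np,cv2
from scipy.spatial.transform import Rotation as R
from station import ctrl,optics,job
def snap(n,f,crop=None,s=1):
    o=ctrl.get_obs(); d=optics.get_image(n); im=d['image']
    np.save('pics/'+f+'.npy',im)
    if crop: x0,y0,x1,y1=crop; im=im[y0:y1,x0:x1]
    if s!=1: im=cv2.resize(im,None,fx=s,fy=s,interpolation=cv2.INTER_CUBIC)
    cv2.imwrite('pics/'+f+'.png',im); return o,d
def cam(d,o=None):
    K=np.array([[d['fx'],0,d['cx']],[0,d['fy'],d['cy']],[0,0,1]])
    if 'mount' in d:
        T=np.eye(4);T[:3,:3]=R.from_rotvec(o['tool_rot']).as_matrix();T[:3,3]=o['tool_pos'];T=T@np.array(d['mount'])
        return K,T[:3,:3].T,-T[:3,:3].T@T[:3,3]
    return K,R.from_rotvec(np.ravel(d['rvec'])).as_matrix(),np.ravel(d['tvec'])
def ray(c,uv,z):
    K,r,t=c; C=-r.T@t; v=r.T@np.linalg.inv(K)@np.array([uv[0],uv[1],1.]); return C+v*(z-C[2])/v[2]
def proj(c,P):
    K,r,t=c; p=(K@(r@np.atleast_2d(P).T+t[:,None])); return (p[:2]/p[2]).T
E
python3 - <<'E'
from h import *
import pickle
for n in('top','side'):
    o,d=snap(n,n+'0'); c=cam(d); pickle.dump(c,open(n+'.pkl','wb')); print(n,c[0][0,0],-c[1].T@c[2], c[1][2])
print(o['tool_pos'],o['tool_rot'],o['opening'],o['t'])
E
```

```text
pics
top 480.82970638701755 [-0.29081001 -0.14898195  1.41644224] [ 0.51398145  0.13400271 -0.84726993]
side 382.2583472082588 [ 0.33898052 -0.41767297  1.10376575] [ 0.1753295   0.42849871 -0.88636811]
[0.2521191  0.57120795 0.2300696 ] [-0.64830218 -3.07329268  0.00308965] 0.08558092082030423 0.05
```

View pics/top0.png

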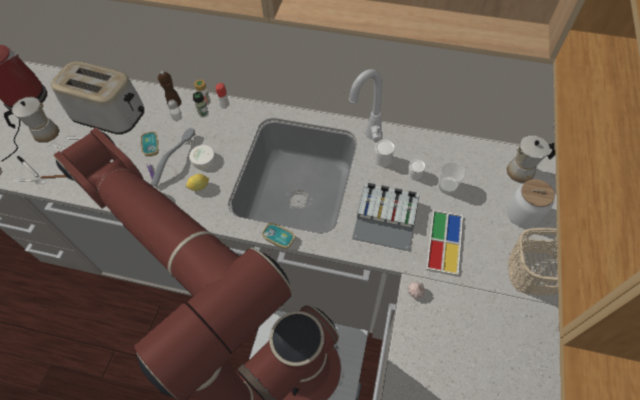

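View pics/side0.png

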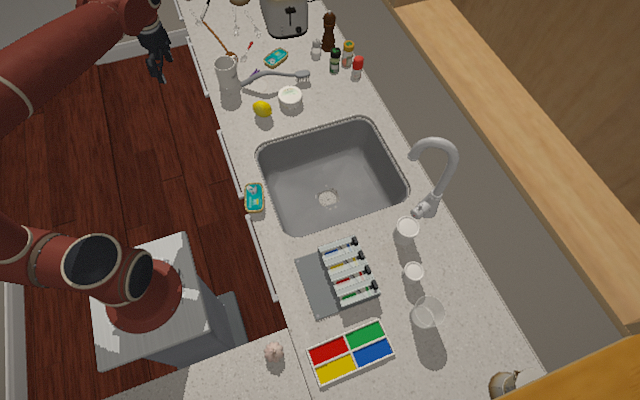

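The top view has the dock at about (388,215) and the tray at (445,242). The side view has the dock at about (345,275) and the tray at (350,350). I'll enlarge both.

```bash
python3 - <<'E'
from h import *
a=np.load('pics/top0.npy')[175:285,340:480]; b=np.load('pics/side0.npy')[225:395,285:405]
a=cv2.resize(a,None,fx=5.6,fy=5.4,interpolation=cv2.INTER_CUBIC);cv2.imwrite('pics/topc.png',cv2.resize(np.load('pics/top0.npy')[175:285,340:480],(770,605)[0:2] and (700,550),interpolation=cv2.INTER_CUBIC))
cv2.imwrite('pics/sidec.png',cv2.resize(b[0:100],(720,600),interpolation=cv2.INTER_CUBIC))
E
```

```text
(no output)
```

View pics/topc.png

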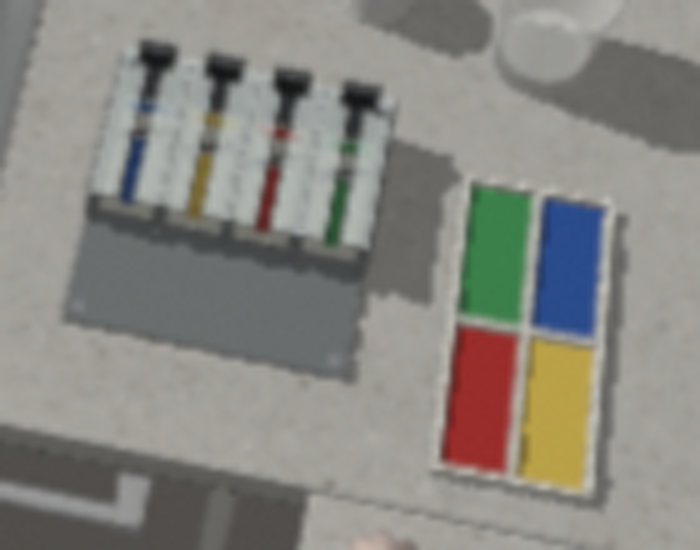

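View pics/sidec.png

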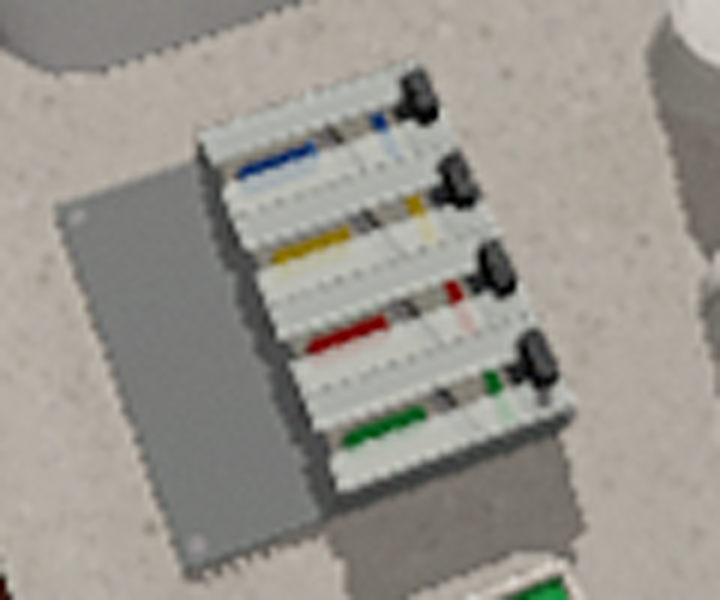

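```bash
cat > fit.py <<'E'
from h import *
import pickle
from scipy.optimize import least_squares
ct,cs=[pickle.load(open(n+'.pkl','rb')) for n in('top','side')]
T=lambda x,y:(340+x/5,175+y/5); S=lambda x,y:(285+x/6,225+y/6)
dock=[(ct,(-135,95,6),T(65,320)),(ct,(-135,-95,6),T(353,380)),(ct,(59,95,46),T(127,45)),(ct,(59,-95,46),T(397,100)),(ct,(-59,95,46),T(92,200)),(ct,(-59,-95,46),T(367,250)),
(cs,(-135,95,6),S(57,203)),(cs,(-135,-95,6),S(190,577)),(cs,(59,95,46),S(412,62)),(cs,(59,-95,46),S(572,408)),(cs,(-59,95,46),S(198,132)),(cs,(-59,-95,46),S(338,492))]
b=np.load('pics/side0.npy')
tray=[(ct,(-110,50,12),T(435,468)),(ct,(-110,-50,12),T(595,495)),(ct,(110,-50,12),T(615,210)),(ct,(110,50,12),T(467,180))]
def fit(L,x0):
    def f(p):
        c,s=np.cos(p[2]),np.sin(p[2]); r=[]
        for cm,P,uv in L:
            P=np.array(P)/1000; w=[p[0]+c*P[0]-s*P[1],p[1]+s*P[0]+c*P[1],P[2]]
            r+=list(proj(cm,w)[0]-uv)
        return np.array(r)
    s=least_squares(f,x0,loss='soft_l1'); print(np.round(s.x,4),np.round(f(s.x).reshape(-1,2),1).tolist()); return s.x
if __name__=='__main__':
    d=fit(dock,[.5,0,0]); t=fit(tray,[.5,-.2,0])
    for cm in(ct,cs):
        for nm,zz,pts in(('top',0,0),): print(np.round(ray(cm,(400,340) ,0),3))
    c,s=np.cos(d[2]),np.sin(d[2])
    for i,y in enumerate((69,23,-23,-69)): print(i+1,np.round([d[0]-s*y/1000,d[1]+c*y/1000],4))
    for n,uv in(('tall',(385,147)),('small',(417,163)),('tumbler',(452,165)),('garlic',(415,289)),('tin',(278,236)),('jar',(530,195))): print(n,np.round(ray(ct,uv,.05),3))
E
python3 fit.py
```

```text
[ 0.5683 -0.1498 -0.0095] [[-0.2, -0.7], [-0.2, -0.6], [-0.4, -0.3], [1.1, -0.5], [-0.3, -2.3], [2.1, -0.7], [-1.9, 0.8], [-1.7, -0.1], [-0.1, -1.3], [0.3, 0.5], [-1.3, -0.3], [0.0, 1.4]]
[ 0.4869 -0.35    0.0188] [[-0.2, 0.6], [-0.0, 1.2], [0.3, -1.6], [-0.1, -0.8]]
[ 0.14  -0.254  0.   ]
[ 0.633 -0.372  0.   ]
1 [ 0.569  -0.0808]
2 [ 0.5685 -0.1268]
3 [ 0.5681 -0.1728]
4 [ 0.5677 -0.2188]
tall [ 0.797 -0.096  0.05 ]
small [ 0.751 -0.217  0.05 ]
tumbler [ 0.769 -0.337  0.05 ]
garlic [ 0.286 -0.271  0.05 ]
tin [0.367 0.179 0.05 ]
jar [ 0.702 -0.601  0.05 ]
```

```bash
cat > to.py <<'E'
# usage: to.py x y z yaw -> shift, turn in tool axes
import sys
from h import *
x,y,z,p=map(float,sys.argv[1:5]); o=ctrl.get_obs()
c,s=np.cos(p),np.sin(p); D=np.array([[-c,-s,0],[-s,c,0],[0,0,-1.]])
Rt=R.from_rotvec(o['tool_rot']).as_matrix()
print('shift',np.round(Rt.T@(np.array([x,y,z])-o['tool_pos']),4),'turn',np.round(R.from_matrix(Rt.T@D).as_rotvec(),4),'t',o['t'],'q',np.round(o['q'],2))
E
python3 to.py 0.42 -0.2 0.36 -0.0095
python3 - <<'E'
from h import *
d=optics.get_image('wrist');print(np.round(d['mount'],3),d['fx'])
E
```

```text
shift [-0.465  -0.638  -0.1287] turn [-0.0018 -0.0006 -0.4063] t 0.1 q [ 1.04  0.05  1.61 -0.    1.48 -0.12]
[[ 0.    -0.957 -0.291  0.073]
 [ 1.     0.    -0.     0.001]
 [ 0.    -0.291  0.957 -0.143]
 [ 0.     0.     0.     1.   ]] 360.0848063457358
```

```bash
python3 -m jog '[[[-0.02,-0.03,-0.02],[0,0,-0.08]],[[-0.045,-0.065,-0.04],[0,0,-0.16]],[[-0.07,-0.1,-0.06],[0,0,-0.24]],[[-0.095,-0.135,-0.08],[0,0,-0.32]],[[-0.12,-0.17,-0.1],[0,0,-0.406]]]' 0
python3 to.py 0.42 -0.2 0.36 -0.0095
```

```text
t: 0.65
tool_pos: [0.2933, 0.3661, 0.3317]
tool_rot: [-0.009, -3.141, 0.001]
contact_force: [1.2, 0.3, 0.7]
opening: 0.0123
grip_force: 0.0
shift [-0.1299 -0.5654 -0.0281] turn [-0.0004 -0.0001  0.0038] t 0.65 q [ 0.74 -0.37  1.82 -0.    1.69 -0.83]
```

```bash
python3 -m jog '[[[-0.012,-0.045,-0.003],[0,0,0]],[[-0.024,-0.09,-0.006],[0,0,0]],[[-0.036,-0.135,-0.009],[0,0,0]],[[-0.048,-0.18,-0.012],[0,0,0]],[[-0.06,-0.225,-0.014],[0,0,0]]]' >/dev/null
python3 -m jog '[[[-0.012,-0.045,-0.003],[0,0,0]],[[-0.024,-0.09,-0.006],[0,0,0]],[[-0.036,-0.135,-0.009],[0,0,0]],[[-0.048,-0.18,-0.012],[0,0,0]],[[-0.055,-0.225,-0.014],[0,0,0]]]' >/dev/null
python3 to.py 0.42 -0.2 0.36 -0.0095
python3 -m jog '[[[-0.01,-0.045,0],[0,0,0]],[[-0.015,-0.09,0],[0,0,0]],[[-0.015,-0.115,0],[0,0,0]],[[-0.015,-0.115,0],[0,0,0]],[[-0.015,-0.115,0],[0,0,0]]]'
python3 - <<'E'
from h import *
import pickle
o,d=snap('wrist','w1',s=1.25); pickle.dump((o,d),open('w1.pkl','wb')); print(o['tool_pos'],o['tool_rot'])
E
```

```text
shift [-0.017  -0.1145 -0.0007] turn [ 0.0001  0.0005 -0.0007] t 1.65 q [-0.39 -0.52  1.88  0.    1.77 -1.95]
t: 2.15
tool_pos: [0.4178, -0.1985, 0.3588]
tool_rot: [-0.017, -3.141, -0.002]
contact_force: [0.9, 0.2, -0.2]
opening: -0.0
grip_force: 0.0
[ 0.41778949 -0.19852302  0.35882026] [-1.70264173e-02 -3.14071624e+00 -1.68732122e-03]
```

View pics/w1.png

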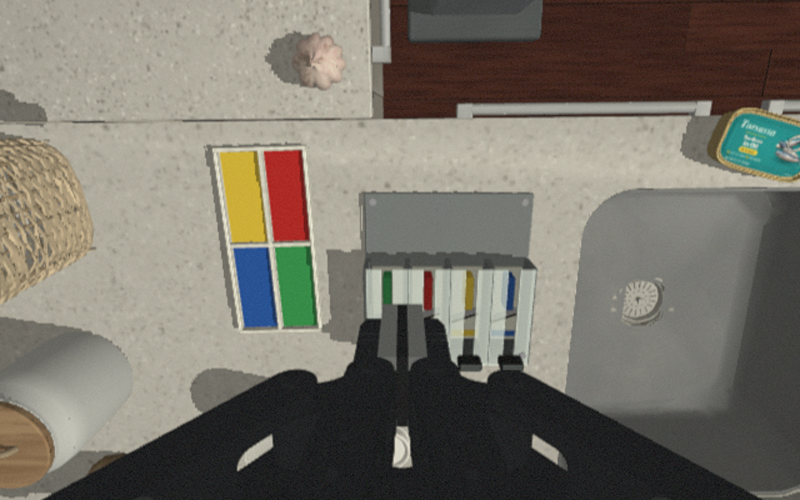

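The wrist view, flipped so that up is toward the robot, shows the tray corners at (213,148), (304,146), (320,327) and (239,330). It also shows the ledge corners at (363,193) and (533,194), and two thumb tabs at (470,364) and (511,363). All four inserts are present: T1 blue, T2 yellow, T3 red, T4 green.

```bash
python3 - <<'E'
from fit import *
o,d=pickle.load(open('w1.pkl','rb')); cw=cam(d,o)
W=lambda x,y:(x/1.25,y/1.25)
wt=[(cw,(-110,-50,12),W(213,148)),(cw,(-110,50,12),W(304,146)),(cw,(110,50,12),W(320,327)),(cw,(110,-50,12),W(239,330))]
wd=[(cw,(-135,95,6),W(533,194)),(cw,(-135,-95,6),W(363,193)),(cw,(-59,95,46),W(537,268)),(cw,(-59,-95,46),W(364,268))]
fit(wt,[.5,-.35,0]); fit(wt+tray,[.5,-.35,0]); fit(wd,[.57,-.15,0]); fit(wd+dock,[.57,-.15,0])
for uv in((470,371),(511,371),(511,357)): print(ray(cw,W(*uv),.069))
for a in((158,43),(224,55),(292,70),(362,84)): print(ray(ct,T(*a),.069))
E
```

```text
[ 0.4926 -0.3492  0.0138] [[-1.1, -0.8], [0.9, -1.1], [0.7, 2.9], [-0.6, 2.0]]
[ 0.4907 -0.3493  0.0168] [[-1.7, -2.1], [0.4, -2.6], [0.8, 1.7], [-0.6, 0.9], [-0.4, -0.6], [-0.2, 0.1], [0.3, -2.6], [-0.1, -1.8]]
[ 0.5712 -0.1483 -0.0124] [[0.5, -1.1], [-0.1, -0.5], [0.7, 1.0], [-2.0, 0.8]]
[ 0.5702 -0.1489 -0.0124] [[0.1, -1.8], [-0.6, -1.2], [0.3, 0.3], [-2.5, 0.1], [-0.4, -1.4], [-0.5, -1.1], [-0.5, -0.8], [0.9, -0.9], [-0.5, -2.9], [1.9, -1.1], [-1.3, 0.2], [-1.4, -0.8], [0.5, -1.8], [0.7, 0.1], [-0.8, -0.8], [0.4, 0.8]]
[ 0.62303027 -0.12533288  0.069     ]
[ 0.6235266  -0.08026817  0.069     ]
[ 0.60611005 -0.08130953  0.069     ]
[ 0.61820806 -0.07835154  0.069     ]
[ 0.61837956 -0.12319256  0.069     ]
[ 0.61646915 -0.16936516  0.069     ]
[ 0.61565413 -0.21631547  0.069     ]
```

```bash
python3 - <<'E'
from fit import *
def tri(a,b):
    P=lambda c:c[0]@np.c_[c[1],c[2]]
    X=cv2.triangulatePoints(P(ct),P(cs),np.array(a,float),np.array(b,float)).ravel(); return np.round(X[:3]/X[3],3)
print('tip',tri((352,100),(412,157)),'arch',tri((370,70),(445,142)),'base',tri((376,137),(424,212)))
E
python3 to.py 0.67 -0.0815 0.1 -0.012
```

```text
tip [0.822 0.035 0.233] arch [ 0.858 -0.011  0.342] base [ 0.884 -0.051 -0.006]
shift [-0.251   0.1187  0.2591] turn [ 0.0006 -0.0003  0.0024] t 2.2 q [-0.6  -0.39  1.79  0.    1.74 -2.16]
```

```bash
python3 -m jog '[[[-0.04,0.02,0.02],[0,0,0]],[[-0.085,0.04,0.045],[0,0,0]],[[-0.13,0.06,0.07],[0,0,0]],[[-0.17,0.08,0.095],[0,0,0]],[[-0.21,0.1,0.12],[0,0,0]]]' >/dev/null
python3 -m jog '[[[-0.041,0.0187,0.01],[0,0,0]],[[-0.041,0.0187,0.05],[0,0,0]],[[-0.041,0.0187,0.1],[0,0,0]],[[-0.041,0.0187,0.139],[0,0,0]],[[-0.041,0.0187,0.139],[0,0,0]]]'
python3 to.py 0.67 -0.0815 0.056 -0.012
```

```text
t: 3.2
tool_pos: [0.6549, -0.084, 0.0988]
tool_rot: [-0.012, -3.128, -0.005]
contact_force: [-1.1, -0.1, -0.6]
opening: 0.0001
grip_force: 0.0
shift [-0.0156  0.0025  0.0426] turn [ 0.0034 -0.0136  0.0046] t 3.2 q [-0.24  0.25  1.62  0.    1.28 -1.8 ]
```

```bash
python3 -m jog '[[[-0.0155,0.0025,0],[0,-0.0136,0]],[[-0.0155,0.0025,0],[0,-0.0136,0]],[[-0.0155,0.0025,0.02],[0,-0.0136,0]],[[-0.0155,0.0025,0.042],[0,-0.0136,0]],[[-0.0155,0.0025,0.042],[0,-0.0136,0]]]'
python3 to.py 0.67 -0.0815 0.056 -0.012
```

```text
t: 3.7
tool_pos: [0.6753, -0.0846, 0.0646]
tool_rot: [0.015, 3.129, 0.0]
contact_force: [-0.4, 0.1, 0.7]
opening: -0.0003
grip_force: 0.0
shift [0.0055 0.003  0.0085] turn [0.0002 0.0126 0.0025] t 3.7 q [-0.24  0.32  1.6   0.    1.21 -1.8 ]
```

```bash
python3 -m jog '[[[0,0,0],[0,0,0]],[[0,0,0],[0,0,0]],[[0,0,0],[0,0,0]]]'
python3 to.py 0.67 -0.0815 0.056 -0.012
```

```text
t: 4.0
tool_pos: [0.677, -0.0852, 0.067]
tool_rot: [0.015, 3.124, -0.001]
contact_force: [0.2, -1.0, -0.3]
opening: -0.0
grip_force: 0.0
shift [0.0072 0.0036 0.0109] turn [-0.0008  0.0171  0.0022] t 4.0 q [-0.24  0.32  1.6   0.    1.21 -1.8 ]
```

```bash
python3 -m jog '[[[0.007,0.0036,0.005],[0,0.017,0]],[[0.007,0.0036,0.011],[0,0.017,0]],[[0.007,0.0036,0.011],[0,0.017,0]],[[0.007,0.0036,0.011],[0,0.017,0]]]'
python3 to.py 0.67 -0.0815 0.056 -0.012
python3 -m jog '[[[0,0,0],[0,0,0]],[[0,0,0],[0,0,0]],[[0,0,0],[0,0,0]]]'
python3 to.py 0.67 -0.0815 0.056 -0.012
```

```text
t: 4.4
tool_pos: [0.6683, -0.081, 0.0528]
tool_rot: [-0.015, -3.137, -0.0]
contact_force: [0.9, -0.2, 0.3]
opening: -0.0002
grip_force: 0.0
shift [-0.0017 -0.0004 -0.0033] turn [ 0.0002 -0.0046  0.0023] t 4.4 q [-0.23  0.33  1.62 -0.    1.21 -1.79]
t: 4.7
tool_pos: [0.6689, -0.0812, 0.0537]
tool_rot: [-0.015, -3.139, 0.0]
contact_force: [0.1, 0.2, 0.4]
opening: 0.0002
grip_force: 0.0
shift [-0.0011 -0.0002 -0.0023] turn [-0.0001 -0.0031  0.0022] t 4.7 q [-0.23  0.32  1.61 -0.    1.21 -1.79]
```

```bash
python3 -m jog '[[[0.02,0,0],[0,0,0]],[[0.04,0,0],[0,0,0]],[[0.06,0,0],[0,0,0]],[[0.075,0,0],[0,0,0]],[[0.09,0,0],[0,0,0]]]'
python3 -m jog '[[[0.007,0,0],[0,0,0]],[[0.013,0,0],[0,0,0]],[[0.017,0,0],[0,0,0]],[[0.017,0,0],[0,0,0]],[[0.017,0,0],[0,0,0]]]'
python3 - <<'E'
from h import *
snap('side','s1',(310,225,390,305),7)
E
```

```text
t: 5.2
tool_pos: [0.58, -0.0803, 0.0542]
tool_rot: [0.016, 3.139, -0.0]
contact_force: [6.5, 1.2, -5.7]
opening: 0.0001
grip_force: 3.6
t: 5.7
tool_pos: [0.5647, -0.0801, 0.0545]
tool_rot: [0.016, 3.137, -0.0]
contact_force: [9.2, 1.0, -6.9]
opening: -0.0001
grip_force: 5.0
```

View pics/s1.png

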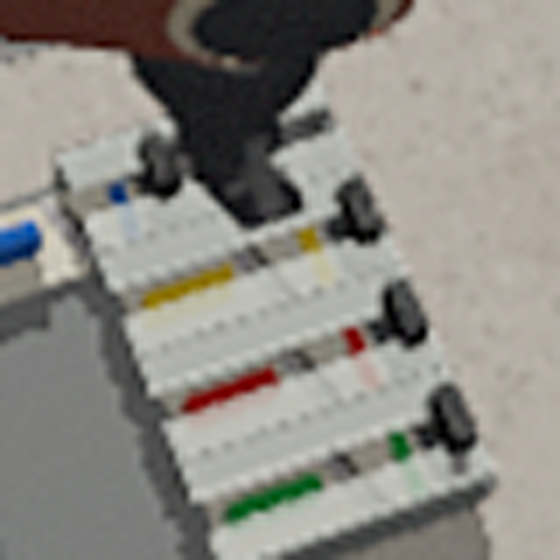

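The picture shows the blue insert out on the ledge, its fin at the far left, and the tab moved to about (160,165), close to the mouth. I'll push a little further to reach the stop, then retreat.

```bash
python3 -m jog '[[[0.003,0,0],[0,0,0]],[[0.006,0,0],[0,0,0]],[[0.006,0,0],[0,0,0]]]'
python3 -m jog '[[[-0.02,0,0],[0,0,0]],[[-0.05,0,0],[0,0,0]],[[-0.08,0,0],[0,0,0]],[[-0.095,0,0],[0,0,0]],[[-0.095,0,-0.02],[0,0,0]]]'
python3 -m jog '[[[0,0,-0.04],[0,0,0]],[[0,0,-0.06],[0,0,0]],[[0.03,0,-0.06],[0,0,0]],[[0.07,0,-0.06],[0,0,0]],[[0.115,0,-0.06],[0,0,0]]]' 0.45
python3 to.py 0.475 -0.079 0.08 -0.012
```

```text
t: 6.05
tool_pos: [0.5642, -0.0802, 0.0551]
tool_rot: [0.018, 3.121, -0.001]
contact_force: [30.0, 2.2, -22.1]
opening: -0.0001
grip_force: 14.9
t: 6.55
tool_pos: [0.6504, -0.0806, 0.0707]
tool_rot: [-0.015, -3.133, -0.002]
contact_force: [-0.4, 0.5, -0.5]
opening: 0.0002
grip_force: 0.0
t: 7.05
tool_pos: [0.5354, -0.08, 0.1345]
tool_rot: [-0.015, -3.139, 0.001]
contact_force: [-0.7, -0.6, 0.2]
opening: 0.0383
grip_force: 0.0
shift [0.0603 0.0004 0.0546] turn [-0.0004 -0.0026  0.0026] t 7.05 q [-0.29 -0.07  1.9  -0.    1.31 -1.85]
```

```bash
python3 -m jog '[[[0.03,0,0],[0,0,0]],[[0.06,0,0.01],[0,0,0]],[[0.06,0,0.03],[0,0,0]],[[0.06,0,0.054],[0,0,0]],[[0.06,0,0.054],[0,0,0]]]'
python3 to.py 0.475 -0.079 0.014 -0.012
python3 - <<'E'
from h import *
import pickle
o,d=snap('wrist','w2',(160,100,480,340),2.2); pickle.dump((o,d),open('w2.pkl','wb'));c=cam(d,o)
print(o['tool_pos'])
E
```

```text
t: 7.55
tool_pos: [0.4731, -0.0785, 0.0771]
tool_rot: [-0.016, -3.132, -0.003]
contact_force: [-1.5, 0.5, -0.3]
opening: 0.0387
grip_force: 0.0
shift [-0.0026 -0.0006  0.0631] turn [ 0.0019 -0.0095  0.002 ] t 7.55 q [-0.32 -0.14  2.07 -0.    1.22 -1.88]
[ 0.47305187 -0.07849881  0.07714618]
```

View pics/w2.png

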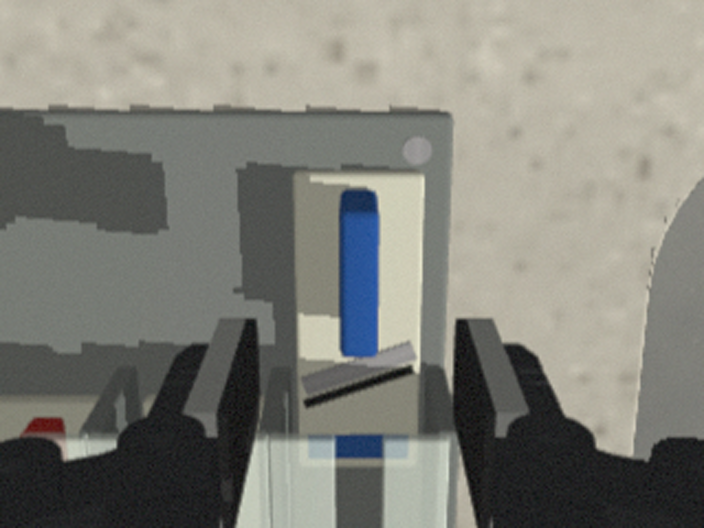

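The blue fin lies between the two fingers; its top runs from about (359,207) to (359,355) in the crop.

```bash
cat > fin.py <<'E'
import sys,pickle
from h import *
f,ox,oy,s=sys.argv[1],*map(float,sys.argv[2:5]); o,d=pickle.load(open(f,'rb'));c=cam(d,o); z=float(sys.argv[5])
for a in sys.argv[6:]:
    u,v=map(float,a.split(',')); print(np.round(ray(c,(ox+u/s,oy+v/s),z),4))
E
python3 fin.py w2.pkl 160 100 2.2 .035 359,207 359,355
python3 fin.py w2.pkl 160 100 2.2 .006 451,113
```

```text
[ 0.4555 -0.0772  0.035 ]
[ 0.4954 -0.0775  0.035 ]
[ 0.4375 -0.0517  0.006 ]
```

```bash
python3 -m jog '[[[-0.0025,0.001,0.02],[0,-0.006,0]],[[-0.0025,0.001,0.045],[0,-0.006,0]],[[-0.0025,0.001,0.061],[0,-0.006,0]],[[-0.0025,0.001,0.061],[0,-0.006,0]],[[-0.0025,0.001,0.061],[0,-0.006,0]]]'
python3 to.py 0.4755 -0.0775 0.0145 -0.012
```

```text
t: 8.1
tool_pos: [0.4792, -0.0786, 0.0205]
tool_rot: [0.015, 3.138, -0.001]
contact_force: [-0.2, -0.6, 0.1]
opening: 0.0383
grip_force: 0.0
shift [0.0037 0.0011 0.0059] turn [-0.0005  0.004   0.0023] t 8.1 q [-0.32 -0.05  2.09  0.    1.09 -1.88]
```

```bash
python3 -m jog '[[[0.0035,0.001,0.005],[0,0.004,0]],[[0.0035,0.001,0.005],[0,0.004,0]],[[0.0035,0.001,0.005],[0,0.004,0]]]'
python3 to.py 0.4755 -0.0775 0.0145 -0.012
python3 -m jog '[[[0,0,0],[0,0,0]],[[0,0,0],[0,0,0]],[[0,0,0],[0,0,0]],[[0,0,0],[0,0,0]],[[0,0,0],[0,0,0]]]' 0 70
python3 to.py 0.4755 -0.0775 0.0145 -0.012
```

```text
t: 8.4
tool_pos: [0.475, -0.0774, 0.0148]
tool_rot: [-0.015, -3.141, 0.0]
contact_force: [0.3, 1.0, 1.2]
opening: 0.0385
grip_force: 0.0
shift [-0.0005 -0.0001  0.0003] turn [-0.0003 -0.0004  0.0022] t 8.4 q [-0.32 -0.04  2.1  -0.    1.08 -1.88]
t: 8.9
tool_pos: [0.4751, -0.0775, 0.0147]
tool_rot: [-0.015, -3.141, 0.001]
contact_force: [-0.2, -0.4, 4.1]
opening: 0.0086
grip_force: 70.8
shift [-0.0004 -0.      0.0001] turn [-0.0003 -0.0006  0.0022] t 8.9 q [-0.32 -0.04  2.1  -0.    1.08 -1.88]
```

```bash
python3 -m jog '[[[0.01,0,-0.001],[0,0,0]],[[0.025,0,-0.001],[0,0,0]],[[0.045,0,-0.001],[0,0,0]],[[0.05,0,-0.03],[0,0,0]],[[0.05,0,-0.075],[0,0,0]]]'
python3 -m jog '[[[0,-0.01,-0.015],[0,0,0]],[[0,-0.045,-0.015],[0,0,0]],[[0,-0.09,-0.015],[0,0,0]],[[-0.02,-0.135,-0.015],[0,0,0]],[[-0.05,-0.18,-0.015],[0,0,0]]]'
python3 to.py 0.5229 -0.3728 0.1 0.0165
```

```text
t: 9.4
tool_pos: [0.4196, -0.0753, 0.0853]
tool_rot: [-0.016, -3.13, -0.006]
contact_force: [1.1, -1.0, 0.2]
opening: 0.0084
grip_force: 70.3
t: 9.9
tool_pos: [0.4693, -0.2551, 0.1032]
tool_rot: [-0.017, -3.139, -0.001]
contact_force: [0.2, -0.2, 0.5]
opening: 0.0084
grip_force: 70.2
shift [-0.0549 -0.1171  0.003 ] turn [ 0.0009 -0.0029 -0.0276] t 9.9 q [-0.64 -0.05  1.93 -0.    1.26 -2.2 ]
```

```bash
python3 -m jog '[[[-0.02,-0.04,0],[0,0,0]],[[-0.04,-0.08,0],[0,0,-0.0276]],[[-0.055,-0.117,0],[0,0,-0.0276]],[[-0.055,-0.117,0],[0,0,-0.0276]],[[-0.055,-0.117,0],[0,0,-0.0276]]]'
python3 to.py 0.5229 -0.3728 0.1 0.0165
python3 - <<'E'
from h import *
import pickle
o,d=snap('wrist','w3',(120,80,520,380),2); pickle.dump((o,d),open('w3.pkl','wb'))
E
```

```text
t: 10.4
tool_pos: [0.5235, -0.3712, 0.1027]
tool_rot: [0.026, -3.138, -0.003]
contact_force: [-0.6, 0.2, -1.9]
opening: 0.0085
grip_force: 70.2
shift [ 0.0006 -0.0016  0.0027] turn [ 0.0022 -0.0035  0.0002] t 10.4 q [-0.73  0.2   1.67 -0.    1.27 -2.32]
```

View pics/w3.png

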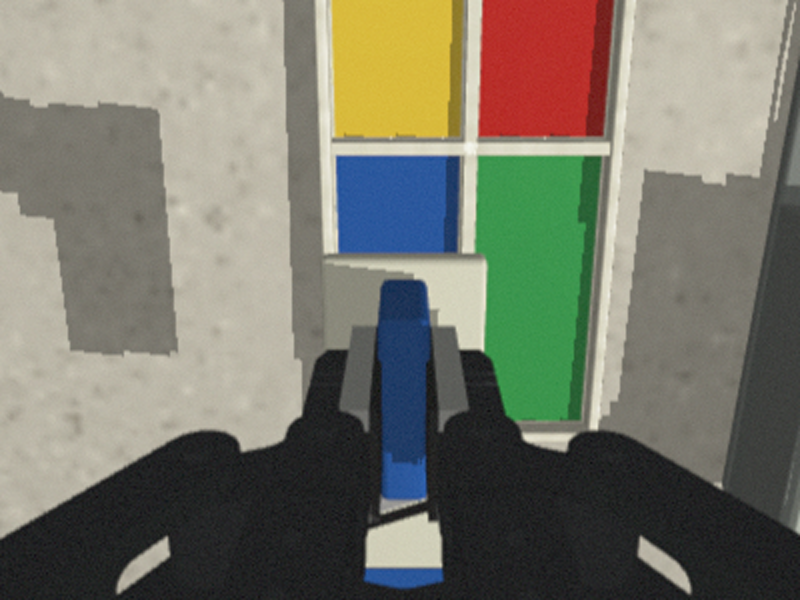

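The blue insert is held straight above the tray. The tray's centre cross is at (470,148) in the crop, its left edge runs from (319,20) to (327,240), and its right edge passes (634,20).

```bash
python3 fin.py w3.pkl 120 80 2 .012 470,148 465,250 473,20 319,20 325,200 633,20 603,420 590,434
python3 fin.py w3.pkl 120 80 2 .1 325,256 485,256
```

```text
[ 0.4929 -0.3494  0.012 ]
[ 0.5281 -0.3495  0.012 ]
[ 0.4526 -0.3502  0.012 ]
[ 0.4534 -0.3982  0.012 ]
[ 0.5112 -0.3972  0.012 ]
[ 0.4517 -0.3003  0.012 ]
[ 0.5931 -0.296   0.012 ]
[ 0.5991 -0.3002  0.012 ]
[ 0.501  -0.3881  0.1   ]
[ 0.5004 -0.3539  0.1   ]
```

```bash
python3 -m jog '[[[0,-0.0016,0.03],[0,0,0]],[[0,-0.0016,0.055],[0,0,0]],[[0,-0.0016,0.07],[0,0,0]],[[0,-0.0016,0.07],[0,0,0]]]'
python3 to.py 0.5236 -0.3728 0.0145 0.0155
```

```text
t: 10.85
tool_pos: [0.5224, -0.3702, 0.0309]
tool_rot: [0.029, -3.135, -0.007]
contact_force: [0.1, 0.6, -0.7]
opening: 0.0081
grip_force: 70.2
shift [-0.0013 -0.0027  0.0164] turn [ 0.0044 -0.006   0.0032] t 10.85 q [-0.73  0.29  1.71 -0.    1.16 -2.32]
```

```bash
python3 -m jog '[[[-0.001,-0.0027,0.002],[0.004,-0.006,0]],[[-0.001,-0.0027,0.007],[0.004,-0.006,0]],[[-0.001,-0.0027,0.013],[0.004,-0.006,0]],[[-0.001,-0.0027,0.013],[0.004,-0.006,0]]]'
python3 to.py 0.5236 -0.3728 0.0145 0.0155
```

```text
t: 11.25
tool_pos: [0.5254, -0.3755, 0.0206]
tool_rot: [-0.028, 3.137, -0.005]
contact_force: [-0.3, -0.3, -0.5]
opening: 0.0084
grip_force: 70.2
shift [0.0017 0.0027 0.0061] turn [-0.0035  0.0041  0.0023] t 11.25 q [-0.74  0.3   1.7   0.    1.13 -2.32]
```

```bash
python3 -m jog '[[[0.0015,0.002,0.002],[-0.002,0.002,0]],[[0.0015,0.002,0.005],[-0.002,0.002,0]],[[0.0015,0.002,0.005],[-0.002,0.002,0]],[[0.0015,0.002,0.005],[-0.002,0.002,0]]]'
python3 to.py 0.5236 -0.3728 0.0145 0.0155
```

```text
t: 11.65
tool_pos: [0.524, -0.3737, 0.0159]
tool_rot: [-0.028, 3.139, -0.003]
contact_force: [0.7, -0.4, -0.3]
opening: 0.0085
grip_force: 70.2
shift [0.0004 0.0009 0.0014] turn [-0.0018  0.0025  0.0023] t 11.65 q [-0.74  0.31  1.71  0.    1.12 -2.32]
```

```bash
python3 -m jog '[[[0,0.0005,0.0012],[0,0,0]],[[0,0.0005,0.0012],[0,0,0]]]' >/dev/null
python3 -m jog '[[[0,0,0],[0,0,0]],[[0,0,0],[0,0,0]],[[0,0,0],[0,0,0]],[[0,0,-0.02],[0,0,0]],[[0,0,-0.06],[0,0,0]]]' 0.3
python3 -m jog '[[[0,0,-0.04],[0,0,0]],[[0,0.03,-0.05],[0,0,0.028]],[[-0.04,0.07,-0.05],[0,0,0.028]],[[-0.08,0.11,-0.05],[0,0,0.028]],[[-0.12,0.15,-0.05],[0,0,0.028]]]' 0
python3 to.py 0.67 -0.218 0.1 -0.012
```

```text
t: 12.35
tool_pos: [0.5215, -0.3709, 0.0712]
tool_rot: [0.028, -3.138, -0.006]
contact_force: [-0.0, 0.1, -0.6]
opening: 0.0252
grip_force: 0.0
t: 12.85
tool_pos: [0.6285, -0.234, 0.1256]
tool_rot: [0.017, 3.138, -0.004]
contact_force: [-0.3, -0.6, 0.3]
opening: 0.0003
grip_force: 0.0
shift [-0.0413  0.0165  0.0257] turn [-0.0025  0.0038  0.0009] t 12.85 q [-0.47  0.24  1.59 -0.    1.31 -2.03]
```

```bash
python3 -m jog '[[[-0.02,0.008,0],[0,0,0]],[[-0.041,0.016,0],[0,0,0]],[[-0.041,0.016,0],[0,0,0]],[[-0.041,0.016,0.025],[0,0,0]],[[-0.041,0.016,0.04],[0,0,0]]]' >/dev/null
python3 -m jog '[[[0,0,0.02],[0,0,0]],[[0,0,0.02],[0,0,0]],[[0,0,0.02],[0,0,0]]]'
python3 to.py 0.67 -0.218 0.056 -0.012
```

```text
t: 13.65
tool_pos: [0.6677, -0.2198, 0.0642]
tool_rot: [0.017, 3.141, -0.002]
contact_force: [0.7, -0.4, -0.2]
opening: 0.0
grip_force: 0.0
shift [-0.0023  0.0018  0.0082] turn [-0.0012  0.0008  0.0012] t 13.65 q [-0.42  0.37  1.54 -0.    1.23 -1.98]
```

```bash
python3 -m jog '[[[0,0.0015,0.006],[0,0,0]],[[0.02,0.0015,0.008],[0,0,0]],[[0.04,0.0015,0.008],[0,0,0]],[[0.06,0.0015,0.008],[0,0,0]],[[0.08,0.0015,0.008],[0,0,0]]]'
python3 -m jog '[[[0.008,0,0],[0,0,0]],[[0.016,0,0],[0,0,0]],[[0.024,0,0],[0,0,0]],[[0.028,0,0],[0,0,0]],[[0.028,0,0],[0,0,0]]]'
```

```text
t: 14.15
tool_pos: [0.5902, -0.2174, 0.0578]
tool_rot: [0.016, 3.133, -0.005]
contact_force: [6.7, 0.4, -3.1]
opening: 0.0003
grip_force: 3.3
t: 14.65
tool_pos: [0.563, -0.2171, 0.0579]
tool_rot: [0.017, 3.133, -0.004]
contact_force: [7.4, 0.6, -4.7]
opening: 0.0005
grip_force: 3.3
```

```bash
python3 -m jog '[[[0.002,0,0],[0,0,0]],[[0.004,0,0],[0,0,0]],[[0.004,0,0],[0,0,0]]]'
python3 -m jog '[[[-0.02,0,0],[0,0,0]],[[-0.05,0,0],[0,0,0]],[[-0.08,0,0],[0,0,0]],[[-0.095,0,0],[0,0,0]],[[-0.095,0,-0.02],[0,0,0]]]'
python3 -m jog '[[[0,0,-0.04],[0,0,0]],[[0,0,-0.06],[0,0,0]],[[0.03,0,-0.06],[0,0,0]],[[0.07,0,-0.06],[0,0,0]],[[0.115,0,-0.06],[0,0,0]]]' 0.45
python3 to.py 0.475 -0.217 0.08 -0.012
```

```text
t: 14.95
tool_pos: [0.5626, -0.2172, 0.0583]
tool_rot: [0.017, 3.123, -0.006]
contact_force: [19.9, 1.5, -12.1]
opening: -0.0002
grip_force: 9.4
t: 15.45
tool_pos: [0.6518, -0.2171, 0.0746]
tool_rot: [-0.015, -3.14, 0.0]
contact_force: [-1.3, 0.1, -0.7]
opening: -0.0
grip_force: 0.0
t: 15.95
tool_pos: [0.5363, -0.2169, 0.138]
tool_rot: [0.015, 3.137, -0.005]
contact_force: [-1.0, 0.4, 0.6]
opening: 0.0384
grip_force: 0.0
shift [ 0.0615 -0.0005  0.0577] turn [-0.0032  0.0041  0.0026] t 15.95 q [-0.51  0.02  1.81 -0.    1.31 -2.07]
```

```bash
cat > fincol.py <<'E'
import sys
from h import *
hue={'red':(0,8),'yellow':(18,32),'green':(50,75),'blue':(100,120)}[sys.argv[1]]; z=float(sys.argv[2])
o=ctrl.get_obs(); d=optics.get_image('wrist'); c=cam(d,o)
h=cv2.cvtColor(d['image'],cv2.COLOR_BGR2HSV); m=((h[...,0]>=hue[0])&(h[...,0]<=hue[1])&(h[...,1]>120)&(h[...,2]>50)).astype('uint8')
n,l,s,_=cv2.connectedComponentsWithStats(m)
for i in np.argsort(-s[1:,4])[:2]+1:
    x,y,w,hh,a=s[i]; rows=[y+hh//3,y+hh-4]
    cc=[np.flatnonzero(l[r]==i).mean()+.5 for r in rows]
    print('box',x,y,w,hh,'area',a,'mid-lines',[np.round(ray(c,(u,r),z),4).tolist() for u,r in zip(cc,rows)],'back end',np.round(ray(c,(cc[1],y+hh),z),4))
print('tcp',np.round(o['tool_pos'],4))
E
python3 -m jog '[[[0.03,0,0],[0,0,0]],[[0.06,0,0.01],[0,0,0]],[[0.06,0,0.03],[0,0,0]],[[0.06,0,0.057],[0,0,0]],[[0.06,0,0.057],[0,0,0]]]'
python3 fincol.py green .035
```

```text
t: 16.45
tool_pos: [0.4743, -0.2149, 0.0766]
tool_rot: [-0.016, -3.139, -0.002]
contact_force: [-0.4, 0.5, -0.8]
opening: 0.0385
grip_force: 0.0
box 119 243 71 74 area 3613 mid-lines [[0.4992, -0.3103, 0.035], [0.5294, -0.3245, 0.035]] back end [ 0.5321 -0.3249  0.035 ]
box 312 182 17 76 area 1226 mid-lines [[0.4641, -0.2151, 0.035], [0.492, -0.2154, 0.035]] back end [ 0.4945 -0.2154  0.035 ]
tcp [ 0.4743 -0.2149  0.0766]
```

```bash
python3 -m jog '[[[0,-0.0005,0.02],[0,0,0]],[[0,-0.0005,0.045],[0,0,0]],[[0,-0.0005,0.058],[0,0,0]],[[0,-0.0005,0.058],[0,0,0]],[[0,-0.0005,0.058],[0,0,0]]]'
python3 to.py 0.4745 -0.2153 0.0147 -0.012
```

```text
t: 17.0
tool_pos: [0.4777, -0.2172, 0.0226]
tool_rot: [0.016, 3.138, -0.004]
contact_force: [-0.4, 0.5, 0.5]
opening: 0.0382
grip_force: 0.0
shift [0.0032 0.0019 0.0079] turn [-0.0026  0.0038  0.0019] t 17.0 q [-0.57  0.04  2.   -0.    1.1  -2.13]
```

```bash
python3 -m jog '[[[0.003,0.0015,0.007],[-0.002,0.003,0]],[[0.003,0.0015,0.007],[-0.002,0.003,0]],[[0.003,0.0015,0.007],[-0.002,0.003,0]]]'
python3 -m jog '[[[0,0,0],[0,0,0]],[[0,0,0],[0,0,0]],[[0,0,0],[0,0,0]],[[0,0,0],[0,0,0]],[[0,0,0],[0,0,0]]]' 0 70
python3 to.py 0.4745 -0.2153 0.0147 -0.012
```

```text
t: 17.3
tool_pos: [0.474, -0.2153, 0.0147]
tool_rot: [-0.016, -3.142, 0.0]
contact_force: [0.3, -0.3, 0.7]
opening: 0.0386
grip_force: 0.0
t: 17.8
tool_pos: [0.4743, -0.2155, 0.0149]
tool_rot: [0.016, 3.141, -0.001]
contact_force: [-0.2, 0.2, 4.1]
opening: 0.0086
grip_force: 70.8
shift [-0.0002  0.0002  0.0002] turn [-0.0004  0.0004  0.0018] t 17.8 q [-0.57  0.05  2.01 -0.    1.08 -2.13]
```

```bash
python3 -m jog '[[[0.01,0,-0.001],[0,0,0]],[[0.025,0,-0.001],[0,0,0]],[[0.045,0,-0.001],[0,0,0]],[[0.05,0,-0.03],[0,0,0]],[[0.05,0,-0.075],[0,0,0]]]'
python3 -m jog '[[[0,-0.01,-0.012],[0,0,0]],[[0,-0.04,-0.012],[0,0,0]],[[-0.02,-0.08,-0.012],[0,0,-0.028]],[[-0.06,-0.11,-0.012],[0,0,-0.028]],[[-0.1,-0.11,-0.01],[0,0,-0.028]]]'
python3 to.py 0.5231 -0.3248 0.05 0.0155
```

```text
t: 18.3
tool_pos: [0.4193, -0.2122, 0.0855]
tool_rot: [-0.017, -3.132, -0.01]
contact_force: [1.6, -0.8, -1.1]
opening: 0.0085
grip_force: 70.2
t: 18.8
tool_pos: [0.5227, -0.3296, 0.0987]
tool_rot: [0.021, -3.141, 0.002]
contact_force: [0.6, -0.3, -0.8]
opening: 0.0086
grip_force: 70.2
shift [-0.0005  0.0049  0.0487] turn [-0.0012 -0.0007 -0.0022] t 18.8 q [-0.68  0.15  1.74 -0.    1.25 -2.27]
```

```bash
python3 -m jog '[[[0,0.004,0.01],[0,0,0]],[[0,0.004,0.04],[0,0,0]],[[0,0.004,0.065],[0,0,0]],[[0,0.004,0.065],[0,0,0]],[[0,0.004,0.065],[0,0,0]]]'
python3 to.py 0.5231 -0.3248 0.0155 0.0155
```

```text
t: 19.3
tool_pos: [0.5214, -0.3211, 0.0332]
tool_rot: [0.028, -3.139, -0.003]
contact_force: [-0.3, -0.1, -0.7]
opening: 0.0087
grip_force: 70.2
shift [-0.0017 -0.0038  0.0177] turn [ 0.0019 -0.0027  0.0023] t 19.3 q [-0.67  0.22  1.78 -0.    1.14 -2.26]
```

```bash
python3 -m jog '[[[-0.001,-0.0025,0],[0,0,0]],[[-0.001,-0.0025,0.005],[0,0,0]],[[-0.001,-0.0025,0.01],[0,0,0]],[[-0.001,-0.0025,0.01],[0,0,0]]]'
python3 to.py 0.5231 -0.3248 0.0155 0.0155
```

```text
t: 19.7
tool_pos: [0.5234, -0.324, 0.0239]
tool_rot: [0.028, -3.14, -0.001]
contact_force: [-0.7, 0.3, -0.2]
opening: 0.0082
grip_force: 70.2
shift [ 0.0003 -0.0009  0.0084] turn [ 0.0007 -0.001   0.0023] t 19.7 q [-0.68  0.24  1.77 -0.    1.13 -2.26]
```

```bash
python3 -m jog '[[[0,-0.0005,0.004],[0,0,0]],[[0,-0.0005,0.009],[0,0,0]],[[0,-0.0005,0.009],[0,0,0]],[[0,-0.0005,0.009],[0,0,0]]]'
python3 to.py 0.5231 -0.3248 0.0145 0.0155
```

```text
t: 20.1
tool_pos: [0.5236, -0.3245, 0.015]
tool_rot: [0.028, -3.141, -0.001]
contact_force: [1.0, -1.1, 0.1]
opening: 0.0084
grip_force: 70.2
shift [ 0.0005 -0.0003  0.0005] turn [ 0.0006 -0.0009  0.0024] t 20.1 q [-0.68  0.25  1.78 -0.    1.11 -2.26]
```

```bash
python3 -m jog '[[[0,0,0],[0,0,0]],[[0,0,0],[0,0,0]],[[0,0,0],[0,0,0]],[[0,0,-0.02],[0,0,0]],[[0,0,-0.06],[0,0,0]]]' 0.3
python3 -m jog '[[[0,0,-0.04],[0,0,0]],[[0,0.03,-0.05],[0,0,0.028]],[[-0.04,0.07,-0.05],[0,0,0.028]],[[-0.08,0.11,-0.05],[0,0,0.028]],[[-0.12,0.15,-0.05],[0,0,0.028]]]' 0
python3 -m jog '[[[-0.025,0.003,0],[0,0,0]],[[-0.025,0.003,0],[0,0,0]],[[-0.025,0.003,0.01],[0,0,0]],[[-0.025,0.003,0.04],[0,0,0]],[[-0.025,0.003,0.04],[0,0,0]]]' 
python3 to.py 0.668 -0.172 0.057 -0.012
```

```text
t: 20.6
tool_pos: [0.5213, -0.3227, 0.072]
tool_rot: [0.028, -3.135, -0.008]
contact_force: [0.5, 0.8, 0.0]
opening: 0.0252
grip_force: 0.0
t: 21.1
tool_pos: [0.6286, -0.1856, 0.1262]
tool_rot: [0.017, 3.141, -0.001]
contact_force: [1.1, -1.0, -0.1]
opening: -0.0
grip_force: 0.0
t: 21.6
tool_pos: [0.648, -0.1835, 0.0797]
tool_rot: [-0.018, -3.132, -0.006]
contact_force: [-0.6, 1.2, -0.4]
opening: 0.0
grip_force: 0.0
shift [-0.02    0.0117  0.0226] turn [ 0.0035 -0.0096  0.0004] t 21.6 q [-0.39  0.3   1.6  -0.    1.25 -1.95]
```

```bash
python3 -m jog '[[[-0.017,0.01,0],[0,-0.004,0]],[[-0.017,0.01,0.01],[0,-0.004,0]],[[-0.017,0.01,0.02],[0,-0.004,0]],[[-0.017,0.01,0.02],[0,-0.004,0]]]'
python3 to.py 0.668 -0.172 0.057 -0.012
```

```text
t: 22.0
tool_pos: [0.6673, -0.1742, 0.0628]
tool_rot: [-0.017, -3.141, -0.002]
contact_force: [-0.5, 0.1, -1.8]
opening: -0.0003
grip_force: 0.0
shift [-0.0007  0.0022  0.0058] turn [ 0.0014 -0.0008  0.0012] t 22.0 q [-0.36  0.35  1.57  0.    1.23 -1.92]
```

```bash
python3 -m jog '[[[0,0.0015,0.005],[0,0,0]],[[0.02,0.0015,0.006],[0,0,0]],[[0.04,0.0015,0.006],[0,0,0]],[[0.06,0.0015,0.006],[0,0,0]],[[0.08,0.0015,0.006],[0,0,0]]]'
python3 -m jog '[[[0.008,0,0],[0,0,0]],[[0.016,0,0],[0,0,0]],[[0.024,0,0],[0,0,0]],[[0.03,0,0],[0,0,0]],[[0.03,0,0],[0,0,0]]]'
```

```text
t: 22.5
tool_pos: [0.5902, -0.1719, 0.0592]
tool_rot: [0.017, 3.133, -0.0]
contact_force: [5.6, 0.8, -3.4]
opening: 0.0001
grip_force: 3.3
t: 23.0
tool_pos: [0.5632, -0.1717, 0.0597]
tool_rot: [0.018, 3.126, -0.001]
contact_force: [14.3, 0.7, -9.2]
opening: 0.0002
grip_force: 7.0
```

```bash
python3 -m jog '[[[-0.02,0,0],[0,0,0]],[[-0.05,0,0],[0,0,0]],[[-0.08,0,0],[0,0,0]],[[-0.095,0,0],[0,0,0]],[[-0.095,0,-0.02],[0,0,0]]]'
python3 -m jog '[[[0,0,-0.04],[0,0,0]],[[0,0,-0.06],[0,0,0]],[[0.03,0,-0.06],[0,0,0]],[[0.07,0,-0.06],[0,0,0]],[[0.115,0,-0.06],[0,0,0]]]' 0.45
python3 -m jog '[[[0.03,0,0],[0,0,0]],[[0.062,0,0.01],[0,0,0]],[[0.062,0,0.03],[0,0,0]],[[0.062,0,0.057],[0,0,0]],[[0.062,0,0.057],[0,0,0]]]'
python3 fincol.py red .035;python3 to.py 0.4745 -0.17 0.08 -0.012
```

```text
t: 23.5
tool_pos: [0.6539, -0.1719, 0.0762]
tool_rot: [-0.015, -3.14, -0.003]
contact_force: [-0.6, 0.7, -0.4]
opening: 0.0
grip_force: 0.0
t: 24.0
tool_pos: [0.5385, -0.1716, 0.1394]
tool_rot: [0.015, 3.138, -0.001]
contact_force: [0.1, 0.9, -0.0]
opening: 0.0383
grip_force: 0.0
t: 24.5
tool_pos: [0.4744, -0.1695, 0.0782]
tool_rot: [-0.017, -3.138, -0.005]
contact_force: [-0.5, 0.3, -0.1]
opening: 0.0385
grip_force: 0.0
box 2 63 104 170 area 10569 mid-lines [[0.4162, -0.3062, 0.035], [0.4761, -0.3054, 0.035]] back end [ 0.4785 -0.3059  0.035 ]
box 312 182 18 76 area 1253 mid-lines [[0.4648, -0.169, 0.035], [0.493, -0.1693, 0.035]] back end [ 0.4955 -0.1694  0.035 ]
tcp [ 0.4744 -0.1695  0.0782]
shift [0.0014 0.0001 0.0001] turn [ 0.002  -0.0004  0.0016] t 24.55 q [-0.49 -0.09  2.02  0.    1.21 -2.05]
```

```bash
python3 -m jog '[[[0,0,0.02],[0,0,0]],[[0,0,0.045],[0,0,0]],[[0,0,0.06],[0,0,0]],[[0,0,0.06],[0,0,0]],[[0,0,0.06],[0,0,0]]]'
python3 to.py 0.475 -0.1693 0.0147 -0.012
```

```text
t: 25.05
tool_pos: [0.4783, -0.171, 0.0225]
tool_rot: [0.016, 3.137, -0.0]
contact_force: [1.0, 0.0, 0.7]
opening: 0.0385
grip_force: 0.0
shift [0.0034 0.0017 0.0078] turn [-0.0003  0.0043  0.0019] t 25.05 q [-0.49  0.    2.04  0.    1.1  -2.05]
```

```bash
python3 -m jog '[[[0.003,0.0013,0.007],[0,0.003,0]],[[0.003,0.0013,0.007],[0,0.003,0]],[[0.003,0.0013,0.007],[0,0.003,0]]]'
python3 -m jog '[[[0,0,0],[0,0,0]],[[0,0,0],[0,0,0]],[[0,0,0],[0,0,0]],[[0,0,0],[0,0,0]],[[0,0,0],[0,0,0]]]' 0 70
python3 to.py 0.475 -0.1693 0.0147 -0.012
```

```text
t: 25.35
tool_pos: [0.4749, -0.1695, 0.015]
tool_rot: [0.016, 3.14, -0.0]
contact_force: [0.7, 1.0, 0.0]
opening: 0.0384
grip_force: 0.0
t: 25.85
tool_pos: [0.4752, -0.1697, 0.0152]
tool_rot: [0.016, 3.14, -0.001]
contact_force: [-0.1, 0.5, 3.3]
opening: 0.0085
grip_force: 70.8
shift [0.0002 0.0004 0.0005] turn [-0.0004  0.0015  0.0018] t 25.85 q [-0.49  0.01  2.05  0.    1.08 -2.05]
```

```bash
python3 -m jog '[[[0.01,0,-0.001],[0,0,0]],[[0.025,0,-0.001],[0,0,0]],[[0.045,0,-0.001],[0,0,0]],[[0.05,0,-0.03],[0,0,0]],[[0.05,0,-0.075],[0,0,0]]]'
python3 -m jog '[[[0,-0.02,-0.01],[0,0,0]],[[0,-0.06,-0.01],[0,0,0]],[[0.003,-0.11,-0.01],[0,0,-0.028]],[[0.008,-0.153,-0.01],[0,0,-0.028]],[[0.008,-0.153,-0.01],[0,0,-0.028]]]'
python3 to.py 0.4151 -0.3265 0.05 0.0155
```

```text
t: 26.35
tool_pos: [0.4199, -0.1667, 0.0858]
tool_rot: [-0.017, -3.133, -0.008]
contact_force: [1.7, -0.8, -0.4]
opening: 0.0083
grip_force: 70.3
t: 26.85
tool_pos: [0.4136, -0.3257, 0.0995]
tool_rot: [-0.02, 3.141, -0.002]
contact_force: [-0.2, 0.8, -0.7]
opening: 0.0084
grip_force: 70.2
shift [-0.0015 -0.0007  0.0495] turn [-0.0013  0.0001 -0.0025] t 26.85 q [-0.81 -0.06  1.96 -0.    1.25 -2.39]
```

```bash
python3 -m jog '[[[-0.001,0,0.01],[0,0,0]],[[-0.001,0,0.04],[0,0,0]],[[-0.001,0,0.065],[0,0,0]],[[-0.001,0,0.065],[0,0,0]],[[-0.001,0,0.065],[0,0,0]]]'
python3 to.py 0.4151 -0.3265 0.0155 0.0155
```

```text
t: 27.35
tool_pos: [0.4156, -0.32, 0.0336]
tool_rot: [0.03, -3.14, -0.003]
contact_force: [0.0, 0.8, 0.2]
opening: 0.0084
grip_force: 70.3
shift [ 0.0006 -0.0065  0.0181] turn [ 0.0021 -0.0011  0.0036] t 27.35 q [-0.8   0.03  1.99  0.    1.12 -2.39]
```

```bash
python3 -m jog '[[[0.0005,-0.0045,0],[0,0,0.003]],[[0.0005,-0.0045,0.004],[0,0,0.003]],[[0.0005,-0.0045,0.009],[0,0,0.003]],[[0.0005,-0.0045,0.009],[0,0,0.003]]]'
python3 to.py 0.4151 -0.3265 0.0155 0.0155
```

```text
t: 27.75
tool_pos: [0.4155, -0.3261, 0.0252]
tool_rot: [-0.023, 3.141, 0.001]
contact_force: [0.2, 0.7, -1.6]
opening: 0.0083
grip_force: 70.2
shift [ 0.0004 -0.0004  0.0097] turn [ 0.0006  0.0002 -0.0008] t 27.75 q [-0.81  0.05  1.99  0.    1.11 -2.39]
```

```bash
python3 -m jog '[[[0,0,0.004],[0,0,0]],[[0,0,0.01],[0,0,0]],[[0,0,0.01],[0,0,0]],[[0,0,0.01],[0,0,0]]]'
python3 to.py 0.4151 -0.3265 0.0145 0.0155
```

```text
t: 28.15
tool_pos: [0.4156, -0.3261, 0.0151]
tool_rot: [-0.023, 3.141, 0.001]
contact_force: [0.3, -0.1, -0.5]
opening: 0.0084
grip_force: 70.2
shift [ 0.0005 -0.0004  0.0006] turn [ 0.0007  0.0001 -0.0007] t 28.15 q [-0.81  0.07  1.99  0.    1.09 -2.39]
```

```bash
python3 -m jog '[[[0,0,0],[0,0,0]],[[0,0,0],[0,0,0]],[[0,0,0],[0,0,0]],[[0,0,-0.02],[0,0,0]],[[0,0,-0.06],[0,0,0]]]' 0.3
python3 -m jog '[[[0,0,-0.045],[0,0,0]],[[-0.02,0.03,-0.065],[0,0,0.028]],[[-0.055,0.06,-0.065],[0,0,0.028]],[[-0.09,0.09,-0.065],[0,0,0.028]],[[-0.125,0.12,-0.065],[0,0,0.028]]]' 0
python3 to.py 0.668 -0.1262 0.13 -0.012
python3 -m jog '[[[-0.03,0.02,0],[0,0,0]],[[-0.065,0.045,0],[0,0,0]],[[-0.1,0.07,0],[0,0,0]],[[-0.127,0.077,0],[0,0,0]],[[-0.127,0.077,0],[0,0,0]]]' 
python3 to.py 0.668 -0.1262 0.062 -0.012
```

```text
t: 28.65
tool_pos: [0.4135, -0.3241, 0.0727]
tool_rot: [0.023, -3.137, -0.009]
contact_force: [-0.2, 0.3, -0.3]
opening: 0.0255
grip_force: 0.0
t: 29.15
tool_pos: [0.5402, -0.2034, 0.1416]
tool_rot: [0.021, 3.139, -0.001]
contact_force: [0.2, -0.5, 0.0]
opening: -0.0001
grip_force: 0.0
shift [-0.1267  0.0789  0.0118] turn [-0.0007  0.0021 -0.0016] t 29.15 q [-0.49  0.01  1.81  0.    1.32 -2.05]
t: 29.65
tool_pos: [0.6694, -0.1276, 0.1407]
tool_rot: [0.016, 3.14, 0.0]
contact_force: [-0.2, 0.5, 0.3]
opening: -0.0
grip_force: 0.0
shift [0.0016 0.0014 0.0787] turn [0.0001 0.002  0.0017] t 29.65 q [-0.3   0.25  1.55  0.    1.34 -1.86]
```

```bash
python3 -m jog '[[[0.001,0.001,0.03],[0,0,0]],[[0.001,0.001,0.065],[0,0,0]],[[0.001,0.001,0.075],[0,0,0]],[[0.001,0.001,0.075],[0,0,0]],[[0.001,0.001,0.075],[0,0,0]]]'
python3 to.py 0.668 -0.1262 0.058 -0.012
```

```text
t: 30.15
tool_pos: [0.6665, -0.1287, 0.0673]
tool_rot: [0.021, 3.139, -0.001]
contact_force: [0.5, -0.4, 0.4]
opening: 0.0003
grip_force: 0.0
shift [-0.0015  0.0026  0.0093] turn [-0.0005  0.0023 -0.0017] t 30.15 q [-0.3   0.32  1.6   0.    1.22 -1.86]
```

```bash
python3 -m jog '[[[0,0.002,0.006],[0,0,0]],[[0.02,0.002,0.008],[0,0,0]],[[0.04,0.002,0.008],[0,0,0]],[[0.06,0.002,0.008],[0,0,0]],[[0.08,0.002,0.008],[0,0,0]]]'
python3 -m jog '[[[0.008,0,0],[0,0,0]],[[0.016,0,0],[0,0,0]],[[0.024,0,0],[0,0,0]],[[0.029,0,0],[0,0,0]],[[0.029,0,0],[0,0,0]]]'
```

```text
t: 30.65
tool_pos: [0.588, -0.1253, 0.0595]
tool_rot: [0.021, 3.133, -0.002]
contact_force: [6.6, -0.5, -4.3]
opening: 0.0001
grip_force: 3.5
t: 31.15
tool_pos: [0.5636, -0.1251, 0.0601]
tool_rot: [0.022, 3.122, -0.002]
contact_force: [20.5, 0.1, -13.3]
opening: -0.0
grip_force: 10.2
```

```bash
python3 -m jog '[[[-0.02,0,0],[0,0,0]],[[-0.05,0,0],[0,0,0]],[[-0.08,0,0],[0,0,0]],[[-0.095,0,0],[0,0,0]],[[-0.095,0,-0.02],[0,0,0]]]'
python3 -m jog '[[[0,0,-0.04],[0,0,0]],[[0,0,-0.06],[0,0,0]],[[0.03,0,-0.06],[0,0,0]],[[0.07,0,-0.06],[0,0,0]],[[0.115,0,-0.06],[0,0,0]]]' 0.45
python3 -m jog '[[[0.03,0,0],[0,0,0]],[[0.062,0,0.01],[0,0,0]],[[0.062,0,0.03],[0,0,0]],[[0.062,0,0.057],[0,0,0]],[[0.062,0,0.057],[0,0,0]]]'
python3 fincol.py yellow .035;python3 to.py 0.475 -0.1235 0.08 -0.012
```

```text
t: 31.65
tool_pos: [0.6523, -0.1255, 0.076]
tool_rot: [-0.02, -3.139, -0.002]
contact_force: [-0.4, 0.2, 0.1]
opening: -0.0
grip_force: 0.0
t: 32.15
tool_pos: [0.5369, -0.1247, 0.1394]
tool_rot: [0.02, 3.139, -0.002]
contact_force: [-0.1, 0.4, 0.7]
opening: 0.0384
grip_force: 0.0
t: 32.65
tool_pos: [0.4727, -0.1227, 0.0782]
tool_rot: [-0.021, -3.137, -0.003]
contact_force: [-1.1, -0.0, -1.0]
opening: 0.0384
grip_force: 0.0
box 311 185 18 76 area 1311 mid-lines [[0.4647, -0.1232, 0.035], [0.493, -0.1233, 0.035]] back end [ 0.4955 -0.1233  0.035 ]
box 309 296 22 10 area 211 mid-lines [[0.5204, -0.1237, 0.035], [0.5224, -0.1237, 0.035]] back end [ 0.5251 -0.1237  0.035 ]
tcp [ 0.4727 -0.1227  0.0782]
shift [-0.001  -0.0003  0.0001] turn [ 0.0011 -0.002  -0.0012] t 32.7 q [-0.41 -0.13  2.05  0.    1.22 -1.96]
```

```bash
python3 -m jog '[[[-0.001,0,0.02],[0,0,0]],[[-0.001,0,0.045],[0,0,0]],[[-0.001,0,0.06],[0,0,0]],[[-0.001,0,0.06],[0,0,0]],[[-0.001,0,0.06],[0,0,0]]]'
python3 to.py 0.475 -0.1233 0.0147 -0.012
```

```text
t: 33.2
tool_pos: [0.4774, -0.1241, 0.0223]
tool_rot: [0.02, 3.139, -0.001]
contact_force: [-0.3, -0.9, 0.5]
opening: 0.0384
grip_force: 0.0
shift [0.0024 0.0008 0.0076] turn [-0.0007  0.0026 -0.001 ] t 33.2 q [-0.41 -0.03  2.07  0.    1.1  -1.96]
```

```bash
python3 -m jog '[[[0.002,0.0006,0.007],[0,0.002,0]],[[0.002,0.0006,0.007],[0,0.002,0]],[[0.002,0.0006,0.007],[0,0.002,0]]]'
python3 -m jog '[[[0,0,0],[0,0,0]],[[0,0,0],[0,0,0]],[[0,0,0],[0,0,0]],[[0,0,0],[0,0,0]],[[0,0,0],[0,0,0]]]' 0 70
python3 to.py 0.475 -0.1233 0.0147 -0.012
```

```text
t: 33.5
tool_pos: [0.4743, -0.1231, 0.0141]
tool_rot: [-0.021, -3.141, 0.0]
contact_force: [0.1, -0.1, 0.0]
opening: 0.0384
grip_force: 0.0
t: 34.0
tool_pos: [0.4745, -0.1232, 0.0142]
tool_rot: [-0.021, -3.141, 0.0]
contact_force: [-0.4, -0.2, 4.5]
opening: 0.0086
grip_force: 70.7
shift [-0.0005 -0.0001 -0.0005] turn [-0.0002 -0.0006 -0.0012] t 34.0 q [-0.41 -0.02  2.08 -0.    1.08 -1.96]
```

```bash
python3 -m jog '[[[0.01,0,-0.001],[0,0,0]],[[0.025,0,-0.001],[0,0,0]],[[0.045,0,-0.001],[0,0,0]],[[0.05,0,-0.03],[0,0,0]],[[0.05,0,-0.075],[0,0,0]]]'
python3 -m jog '[[[0,-0.02,-0.01],[0,0,0]],[[0,-0.06,-0.01],[0,0,0]],[[0,-0.105,-0.01],[0,0,-0.028]],[[0,-0.15,-0.01],[0,0,-0.028]],[[0,-0.195,-0.01],[0,0,-0.028]]]'
python3 to.py 0.4159 -0.3745 0.1 0.0155
```

```text
t: 34.5
tool_pos: [0.4191, -0.1204, 0.0848]
tool_rot: [-0.022, -3.13, -0.007]
contact_force: [0.6, -0.1, 0.7]
opening: 0.0088
grip_force: 70.1
t: 35.0
tool_pos: [0.4202, -0.3182, 0.0978]
tool_rot: [0.023, -3.139, -0.002]
contact_force: [0.7, -0.7, 0.3]
opening: 0.0084
grip_force: 70.1
shift [ 0.0051 -0.0562 -0.0023] turn [ 0.0014 -0.0024 -0.0007] t 35.0 q [-0.79 -0.06  1.95 -0.    1.25 -2.37]
```

```bash
python3 -m jog '[[[0.002,-0.025,0],[0,0,0]],[[0.004,-0.054,0],[0,0,0]],[[0.004,-0.056,0],[0,0,0]],[[0.004,-0.056,0.02],[0,0,0]],[[0.004,-0.056,0.05],[0,0,0]]]'
python3 -m jog '[[[0,0,0.015],[0,0,0]],[[0,0,0.015],[0,0,0]],[[0,0,0.015],[0,0,0]]]'
python3 to.py 0.4159 -0.3745 0.0155 0.0155
```

```text
t: 35.5
tool_pos: [0.4188, -0.374, 0.0496]
tool_rot: [-0.023, 3.141, -0.004]
contact_force: [0.1, -0.8, -2.0]
opening: 0.0085
grip_force: 70.0
t: 35.8
tool_pos: [0.4183, -0.3729, 0.0337]
tool_rot: [0.024, -3.14, -0.001]
contact_force: [1.1, -0.4, -0.9]
opening: 0.0083
grip_force: 70.0
shift [ 0.0023 -0.0016  0.0183] turn [ 0.0006 -0.0017 -0.0003] t 35.8 q [-0.86  0.11  1.91 -0.    1.13 -2.45]
```

```bash
python3 -m jog '[[[0.002,-0.001,0],[0,0,0]],[[0.002,-0.001,0.004],[0,0,0]],[[0.002,-0.001,0.009],[0,0,0]],[[0.002,-0.001,0.009],[0,0,0]]]'
python3 to.py 0.4159 -0.3745 0.0145 0.0155
```

```text
t: 36.2
tool_pos: [0.416, -0.3741, 0.0241]
tool_rot: [0.023, -3.14, -0.001]
contact_force: [-0.2, 0.3, -1.3]
opening: 0.0081
grip_force: 70.0
shift [ 0.0001 -0.0005  0.0096] turn [ 0.001  -0.002  -0.0008] t 36.2 q [-0.86  0.12  1.91 -0.    1.11 -2.45]
```

```bash
python3 -m jog '[[[0,0,0.004],[0,0,0]],[[0,0,0.0095],[0,0,0]],[[0,0,0.0095],[0,0,0]],[[0,0,0.0095],[0,0,0]]]'
python3 to.py 0.4159 -0.3745 0.014 0.0155
```

```text
t: 36.6
tool_pos: [0.4162, -0.3742, 0.0148]
tool_rot: [0.023, -3.14, -0.001]
contact_force: [0.4, 0.1, -1.4]
opening: 0.0086
grip_force: 70.0
shift [ 0.0003 -0.0003  0.0008] turn [ 0.0008 -0.0018 -0.0006] t 36.6 q [-0.86  0.14  1.91 -0.    1.09 -2.45]
```

```bash
python3 -m jog '[[[0,0,0],[0,0,0]],[[0,0,0],[0,0,0]],[[0,0,0],[0,0,0]],[[0,0,-0.02],[0,0,0]],[[0,0,-0.06],[0,0,0]]]' 0.3
python3 -m jog '[[[0,0.0,-0.04],[0,0,0]],[[0,0.02,-0.08],[0,0,0]],[[0,0.05,-0.12],[0,0,0]],[[0,0.08,-0.16],[0,0,0]],[[0,0.11,-0.2],[0,0,0]]]' 0
python3 -m jog '[[[0,0.02,-0.03],[0,0,0]],[[0,0.03,-0.06],[0,0,0]],[[0,0.03,-0.06],[0,0,0]]]'
python3 - <<'E'
from h import *
import pickle
o,d=snap('wrist','w4',s=1.25); pickle.dump((o,d),open('w4.pkl','wb')); print(o['tool_pos'])
E
```

```text
t: 37.1
tool_pos: [0.4144, -0.3721, 0.0722]
tool_rot: [0.023, -3.135, -0.01]
contact_force: [0.5, -0.3, -0.4]
opening: 0.0257
grip_force: 0.0
t: 37.6
tool_pos: [0.4147, -0.2633, 0.2771]
tool_rot: [0.022, -3.141, 0.001]
contact_force: [0.0, -0.5, 0.7]
opening: 0.0003
grip_force: 0.0
t: 37.9
tool_pos: [0.4162, -0.2344, 0.3415]
tool_rot: [-0.026, 3.134, -0.01]
contact_force: [0.5, 0.4, -0.0]
opening: 0.0001
grip_force: 0.0
[ 0.41620042 -0.23439808  0.34153376]
```

View pics/w4.png

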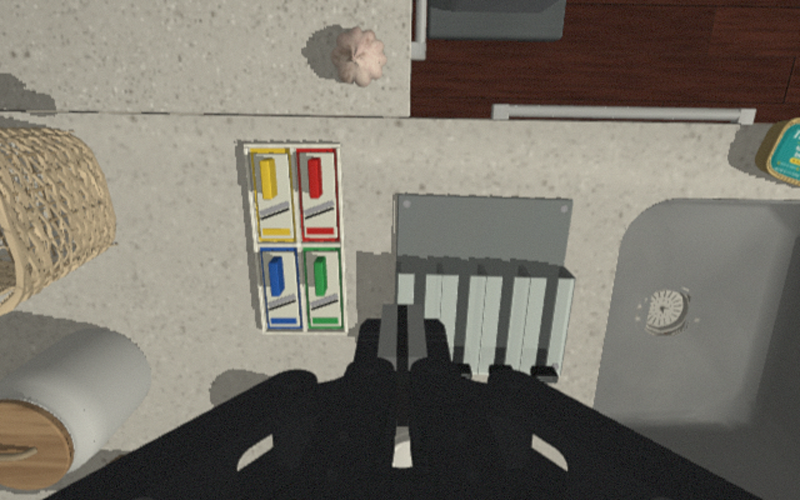

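All four inserts lie in their own compartments, around (295,240), and the tunnels are empty. I'll check for flatness and slide positions close up.

```bash
python3 - <<'E'
from h import *
snap('side','s2')
a=cv2.resize(np.load('pics/w4.npy')[105:275,185:285],(350,595),interpolation=cv2.INTER_CUBIC)
b=cv2.resize(np.load('pics/s2.npy')[225:395,285:405],(420,595),interpolation=cv2.INTER_CUBIC)
cv2.imwrite('pics/comp.png',np.hstack([a,b]))
E
```

```text
(no output)
```

View pics/comp.png

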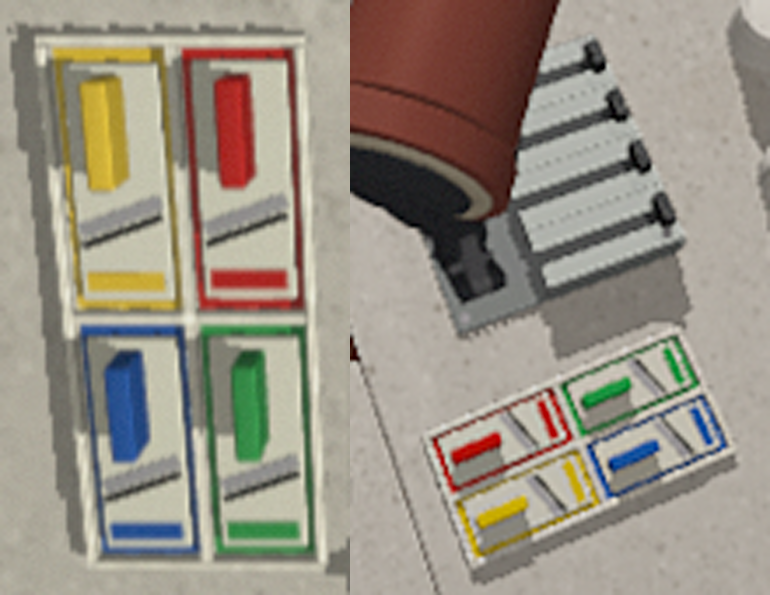

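The close-up shows all four inserts flat and centred, with coloured floor visible on every side and the fin ends toward the robot. All four tabs are home at the back of the dock and the arm is clear, so I'll hand in.

```bash
python3 -c "
from station import job
print(job.finish_job())"
```

```text
the job is handed in; nothing more can be done
None
```

I handed the job in at about 38 s of robot time; the last pictures showed all four inserts flat in the compartments of their own colours, fin ends toward the robot, with every ejector slide sprung back home; the hand-in itself returned no verdict.

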